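# Swap the used tin at the back of the storage rack

## Robot

A 7-joint arm with a two-finger parallel gripper is mounted at the origin on a cart in front of the work surface, level with it; the furniture and walls round the work are solid. World frame = base frame: x ahead of the robot, y to its left, z up, the work surface at z = 0. Lengths are in m, angles in rad, forces in N, time in s.
With the tool pointing down it reaches from about 0.4 to 0.875 m from the base axis. Payload 19.3 kg.
Tool frame: the origin (TCP) lies on the centre line of the jaws, within the pads' length; the fingertips stand 14 mm ahead of it and the grasp point (between the pads) lies 5 mm behind it (bot.tip_extent is the distance from the TCP to the fingertips, in m); z points along the fingers, y is the line along which they close (so a half turn about z gives the same grasp; the last joint's range is limited). The gripper opens to 85 mm and grips with 20 to 120 N. Pads are 22 mm wide; open, the fingers measure 114 mm over their backs; the gripper's body (76 mm by 85 mm) begins 54 mm behind the grasp point. The pads swing forward as they close: fully open they stand 13 mm farther back than shut.
Start: joints at [1.206, 0.521, -0.036, 1.599, 0.021, 1.021, -0.113], TCP at [0.182, -0.598, 0.245] pointing down, gripper open.
Joint ranges: [-2.91, 2.91], [-0.3, 2.13], [-1.5, 1.42], [0.17, 2.43], [-1.26, 4.41], [0.16, 1.93], [-2.52, 2.52]. Speed limits (rad/s): [1.89, 1.89, 2.39, 2.39, 3.01, 3.01, 3.01].

## Interface

Orientations are given as [roll, pitch, yaw] about the fixed x, y, z axes, in that order (R = Rz(yaw) Ry(pitch) Rx(roll)).
In Python, from workcell import monitor, grab_frame, camera_model, bot gives the robot as it stands.
- The arm moves only by the tool move_arm, never from a script. Its argument "moves" is a list of rows, each a list of 4 numbers: the shift along the world's x, y, z in mm, then the turn about the world's z in rad. A call has 1 to 12 rows; each row is the pose to reach, as a shift and turn from the pose commanded when the call began; what a row does not reach only later rows make up. A row lasts 1/8 s, in which the tool goes at most 62.5 mm and 10.7 degrees, less where a joint would pass 70% of its speed; a pose out of reach is approached as far as the arm can. A call with a gripper value outside its range is refused whole. "gripper" is the opening, from 0 (shut) to 1 (fully open), set as the call begins (left out, the last holds). The fingers move at their own pace and stop on an object; "newtons" is the grip in N (left out, the last holds). Time passes only in rows, so rows that repeat a pose let the fingers close. It gives the time, the measured TCP pose, the force, the opening and the grip force at its end, in the units of the state.
- monitor.observe(): the state, without advancing time (a new reading comes with each control period).
- grab_frame(name): name is "scene" or "side" or "wrist"; returns the picture (384x512x3 uint8, blue, green, red); there is no depth.
- camera_model(name): a dict with "vfov" (degrees; the focal length in pixels is half the picture's height over the tangent of half this angle, whatever the lens; pixels are square), "cx", "cy" (the principal point, pixels), "k1" (the pictures are not rectified: a ray, as slopes to the right and down, at radius r is drawn at 1 + k1 r^2 times it, then the intrinsics apply), "R" (3x3) and "t" (3): a world point X has camera coordinates R X + t; the wrist camera has in their place "T_tool_cam" (4x4, takes a point from camera to tool coordinates, whose origin is the TCP and whose axes are the flange's). Camera axes: x right, y down, z forward; pixel columns grow to the right and rows downward; lengths in m; the calibration is good to about 2 mm. A picture is of the moment at which its call begins: read the wrist's pose just before it. camera_model takes no time and is no camera call.
- bot.job_done(): hands the job in; it is judged then, once.
The state is a dict: "clock": time; "qpos": joint angles; "qd": joint speeds; "joint_efforts": joint torques, N m; "position": TCP position; "tool_rot": TCP orientation; "force": force on the tool from outside, world axes, zero at the start; "moment": the same for the moment, N m; "grip_width": finger opening in m; "finger_force": force on a finger pad.
Only numpy, scipy, OpenCV 4.12 (cv2) and the standard library are available. Lean on these libraries where they do the work, as an engineer would, in place of code of your own. Each camera call takes 0.05 s, during which the arm holds its last target. There are 200 camera calls.

## Task

Replace the used flat tin in the well at the back of the yellow storage rack with the fresh green-lidded pot: first clear the bottle and the jar that stand in front of it onto the black parking mat, then take the tin out and set it in the middle of the red round pad, and set the pot down in the middle of the emptied well. Finally put the bottle and the jar back in the rack, each on the very spot where it stood at the start. Keep everything upright.

Things in the scene. Friction and masses are not known exactly. Their poses are not given: they have to be found in the camera images.
- rack: Storage rack fixed to the bench: steel base plate 4 mm thick (x -82 to +66 mm, y -60 to +60 mm), on it two yellow cheeks and a rear wall, tops 25 mm above the bench. Origin: at bench level under the middle of the well; x points to the rack's back, z up. In front, two ring-marked seats at x = -54, y = +27.5 and -27.5 mm hold bottle and jar (which where varies), 7 mm apart, 13 mm from the tin.
- well (a point): Middle of the well's floor, 4 mm above the bench, axes as the rack's. The well is the channel between the yellow cheeks, 53 mm wide in y, open to the front, running from x = -26 mm to the rear wall at +61 mm. What lies below the cheek tops can be gripped only along x, once the seats in front are clear.
- mat: Black rubber parking mat, fixed flat on the bench, 96 x 144 x 4 mm (x, y, z), white border line. Origin: centre of its underside; y along its long side, z up. Room for bottle and jar side by side along y.
- pad: Red round pad, fixed flat on the bench, 80 mm across, 4 mm thick, thin white ring on it. Origin: centre of its underside.
- tin: Used flat round tin, white with a red square on the lid, 47 mm across the lid (upper 7 mm; 44 mm below), 19 mm high, about 50 g, loose. Stands in the rack's well at the start. Origin: centre of its underside, z up.
- pot: Fresh small round pot, white with a green lid, 40 mm across the lid (37 mm below), 30 mm high, lid the upper 10 mm, about 40 g, loose. Stands alone on the bench at the start. Origin: centre of its underside, z up.
- bottle: Dispenser bottle, white with a red cap and pointed nozzle, loose, about 120 g: cylindrical body 48 mm across up to 92 mm, cap 27 mm across to 106 mm, nozzle 10 mm across to 124 mm. Grip high round the body so that the nozzle clears the palm. Stands on a front seat of the rack (a like bottle in the far right corner of the bench is not meant). Origin: centre of its underside, z up.
- jar: Round screw-lid jar, pale with a black lid, 48 mm across, 51 mm high, lid the upper 13 mm (47 mm across), about 80 g, loose. Stands on the other front seat; grip it there along the rack's x, fingertips above the cheeks, the tin (top 23 mm above the bench in the well) or the pot (34 mm). Origin: centre of its underside, z up.

How it is judged:
On the way, in this order (a step that is already met when the one before it is completed fails the run):
1. bottle and jar both stand upright and released on the parking mat (x of bottle in the frame of mat between -0.046 and 0.046 m and y of bottle in the frame of mat between -0.07 and 0.07 m and z of each of bottle, jar in the frame of mat below 0.008 m and angle between each of bottle, jar's own z axis and vertical below 0.15 rad and contact force between the fingers and bottle below 0.1 N and linear speed of each of bottle, jar below 0.02 m/s and x of jar in the frame of mat between -0.046 and 0.046 m and y of jar in the frame of mat between -0.07 and 0.07 m and contact force between the fingers and jar below 0.1 N), for 0.2 s.
2. the tin stands released on the red pad (horizontal distance between tin and pad below 0.015 m and z of tin in the frame of pad below 0.008 m and angle between tin's own z axis and vertical below 0.15 rad and contact force between the fingers and tin below 0.1 N and linear speed of tin below 0.02 m/s), for 0.2 s.
3. the pot stands released in the middle of the well (horizontal distance between pot and well below 0.012 m and z of pot in the frame of well below 0.004 m and angle between pot's own z axis and vertical below 0.15 rad and contact force between the fingers and pot below 0.1 N and linear speed of pot below 0.02 m/s), for 0.2 s.
At the end, for the whole second after the job is handed in: The tin stands on the red pad within 15 mm of its centre, the pot stands in the well within 12 mm of its middle, and bottle and jar each stand within 12 mm of where they stood at the start; all four upright, released and at rest (all of step 2 and all of step 3 and distance of each of bottle, jar from where it was at the start of the episode below 0.012 m and angle between each of bottle, jar's own z axis and vertical below 0.15 rad and contact force between the fingers and bottle below 0.1 N and linear speed of each of bottle, jar below 0.02 m/s and contact force between the fingers and jar below 0.1 N); the robot touches nothing.
It fails at once if the bottle, jar, tin or pot is tipped by more than 0.6 rad (angle between any of bottle, jar, tin, pot's own z axis and vertical above 0.6 rad).
It also fails if it takes over 152 s, if anything falls off the work surface, if the arm or the gripper's body presses on something with over 40 N, if the wrist force passes 120 N, or if a joint passes its speed limit or range.

## Working session

There is one attempt and no reset: what is moved stays moved. The work goes in short steps, Python scripts to look and compute and a tool call to move; the robot and the scene stay as the last step left them, time stands still between calls to the robot, and variables do not carry over. Pictures are saved under pics/ and viewed, at most 14 in all, crops included, and the job is handed in when it is done.

Besides the shell and the picture viewer there is one more tool, called after "Call:" as name(argument=value, ...) on one line, values as JSON. move_arm: Moves the arm, as the interface text tells. Its arguments: {"type":"object","properties":{"moves":{"type":"array","items":{"type":"array","items":{"type":"number"}}},"gripper":{"type":"number"},"newtons":{"type":"number"}},"required":["moves"]}

```bash
mkdir -p pics; ls; python3 - <<'E'
from workcell import monitor, grab_frame, camera_model, bot
import cv2
s=monitor.observe();print(s)
for n in("scene","side"):
    cv2.imwrite(f"pics/{n}0.png",grab_frame(n)); print(n,camera_model(n))
print(camera_model("wrist"))
E
```

```text
pics
{'clock': 0.0, 'qpos': array([ 1.20583443,  0.52204718, -0.03632947,  1.59998761,  0.02123398,
        1.0210827 , -0.11283928]), 'qd': array([ 1.09102914e-03,  4.77240867e-04,  8.40917347e-04, -1.16943169e-03,
       -9.78103239e-05, -4.74222587e-04,  1.36243261e-03]), 'joint_efforts': array([ 1.13448797e-03, -9.27100611e+01,  1.98091440e+00, -3.69932520e+01,
        1.79286813e-02,  8.21452006e-03, -4.76216144e-05]), 'position': array([ 0.18143913, -0.59776028,  0.24471234]), 'tool_rot': array([-3.14045881e+00,  1.08099706e-04,  2.94731901e-01]), 'force': array([-0.4558212 ,  0.00369714,  0.55165531]), 'moment': array([-0.02400393,  0.04491231, -0.06719901]), 'finger_force': 0.0, 'grip_width': 0.08520688769424543}
scene {'vfov': 47.60006607090026, 'cx': 248.75752424276817, 'cy': 193.22903760395266, 'k1': -0.07321505000125483, 'R': array([[ 0.86845247, -0.49565753, -0.01067321],
       [-0.37949653, -0.650763  , -0.65763964],
       [ 0.31901831,  0.57517922, -0.75325705]]), 't': array([-0.55792324,  0.14710496,  0.81959627])}
side {'vfov': 50.852278789346094, 'cx': 259.80148478694394, 'cy': 190.2857624880957, 'k1': 0.046519716616954, 'R': array([[-0.85980297, -0.5106247 , -0.00112834],
       [-0.45172505,  0.76165281, -0.46457452],
       [ 0.23808262, -0.39893285, -0.88553331]]), 't': array([0.39156858, 0.34808391, 0.70383038])}
{'vfov': 59.082848824076706, 'cx': 253.8241185733803, 'cy': 193.85642164440395, 'k1': -0.08614296494285564, 'T_tool_cam': array([[-3.95934306e-04, -9.55463242e-01, -2.95109872e-01,
         7.57917960e-02],
       [ 9.99999715e-01, -5.67781688e-04,  4.96629740e-04,
        -2.36292807e-04],
       [-6.42069443e-04, -2.95109592e-01,  9.55463195e-01,
        -1.29221690e-01],
       [ 0.00000000e+00,  0.00000000e+00,  0.00000000e+00,
         1.00000000e+00]])}
```

View pics/scene0.png

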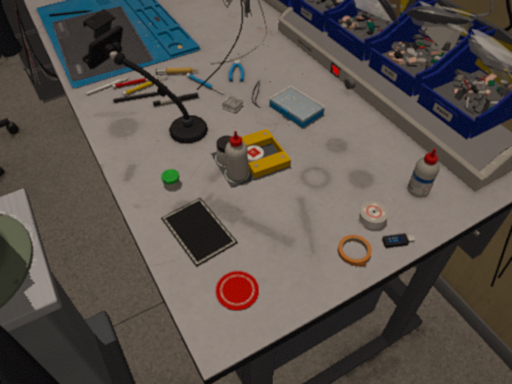

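View pics/side0.png

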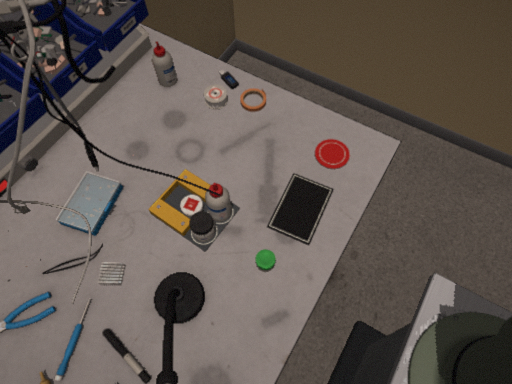

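```bash
cat > h.py <<'E'
import numpy as np, cv2
from scipy.spatial.transform import Rotation as Ro
from workcell import monitor, grab_frame, camera_model, bot
def cam(n,s=None):
    m=camera_model(n); f=192/np.tan(np.radians(m["vfov"])/2)
    if n=="wrist":
        s=s or monitor.observe(); T=np.array(m["T_tool_cam"]); Rt=Ro.from_euler("xyz",s["tool_rot"]).as_matrix()
        Rc=Rt@T[:3,:3]; c=Rt@T[:3,3]+s["position"]; R=Rc.T; t=-R@c
    else: R=np.array(m["R"]);t=np.array(m["t"])
    return dict(f=f,cx=m["cx"],cy=m["cy"],k=m["k1"],R=R,t=t)
def proj(c,X):
    p=np.atleast_2d(X)@c["R"].T+c["t"]; q=p[:,:2]/p[:,2:]
    q=q*(1+c["k"]*(q**2).sum(1,keepdims=True))
    return q*c["f"]+[c["cx"],c["cy"]]
def unproj(c,uv,z):
    d=(np.atleast_2d(uv)-[c["cx"],c["cy"]])/c["f"]; q=d.copy()
    for _ in range(20): q=d/(1+c["k"]*(q**2).sum(1,keepdims=True))
    r=np.c_[q,np.ones(len(q))]@c["R"]; o=-c["R"].T@c["t"]
    return o+r*((z-o[2])/r[:,2:])
E
python3 - <<'E'
from h import *
a=cv2.imread("pics/scene0.png")[110:320,140:310]; b=cv2.imread("pics/side0.png")[130:280,135:355]
cv2.imwrite("pics/c1.png",cv2.resize(a[:110],None,fx=4.5,fy=4.5,interpolation=cv2.INTER_CUBIC))
cv2.imwrite("pics/c2.png",cv2.resize(b,None,fx=3.6,fy=3.6,interpolation=cv2.INTER_CUBIC))
for n in("scene","side"):
    I=cv2.imread(f"pics/{n}0.png"); H=cv2.cvtColor(I,cv2.COLOR_BGR2HSV); c=cam(n)
    for nm,lo,hi,z in(("pad",(0,180,120),(8,255,255),.004),("pot",(50,120,60),(75,255,255),.03),("mat",(0,0,0),(180,255,45),.004),("yel",(20,150,80),(30,255,255),.025)):
        M=cv2.inRange(H,lo,hi); N,L,S,C=cv2.connectedComponentsWithStats(M)
        for i in np.argsort(-S[1:,4])[:4]+1:
            if S[i,4]<40: continue
            print(n,nm,S[i],C[i].round(1),unproj(c,C[i],z).round(4)[0])
E
```

```text
scene pad [ 216  272   42   38 1057] [236.8 290.2] [ 0.4433 -0.3054  0.004 ]
scene pad [248 149  11   8  47] [253.2 152.1] [ 0.6494 -0.0087  0.004 ]
scene pad [426 153  12   8  47] [431.  157.2] [ 1.    -0.232  0.004]
scene pad [230 137  11   6  46] [234.9 139.7] [0.6332 0.0512 0.004 ]
scene pot [162 169  17  16 201] [169.9 176.4] [ 0.4435 -0.0071  0.03  ]
scene mat [  202   203   310   181 10149] [373.6 313.9] [ 0.6265 -0.4661  0.004 ]
scene mat [  47  275   88  109 3061] [ 90.8 343.6] [ 0.1813 -0.2723  0.004 ]
scene mat [  82   10  125  133 2996] [136.8  73.6] [0.5252 0.4453 0.004 ]
scene mat [   0    0   65  101 2816] [26.1 46.1] [0.2703 0.7909 0.004 ]
scene yel [242 129  49  49 988] [265.7 153.8] [ 0.66   -0.0472  0.025 ]
scene yel [126  81  26  13 101] [139.3  86.9] [0.5021 0.348  0.025 ]
scene yel [400   0   8  11  52] [403.1   4.1] [1.4609 0.3553 0.025 ]
side pad [321 143  23  20 357] [331.9 152.8] [ 0.4438 -0.304   0.004 ]
side pad [315 140  34  28 237] [331.7 154.7] [ 0.4419 -0.2994  0.004 ]
side pad [185 199  13  11  73] [191.  203.6] [ 0.6468 -0.0334  0.004 ]
side pad [  0 180   7  12  53] [  2.8 185.2] [1.0207 0.1363 0.004 ]
side pot [256 250  19  20 301] [265.2 259.4] [ 4.434e-01 -1.000e-04  3.000e-02]
side mat [ 436  312   76   72 4602] [475.7 350.9] [ 0.0416 -0.055   0.004 ]
side mat [  23    0  127  171 4528] [72.5 64. ] [ 1.138  -0.2061  0.004 ]
side mat [ 327  321   85   63 3271] [368.  355.8] [0.2006 0.0515 0.004 ]
side mat [ 154  273   51  111 2683] [176.1 313.1] [0.5386 0.1671 0.004 ]
```

View pics/c1.png

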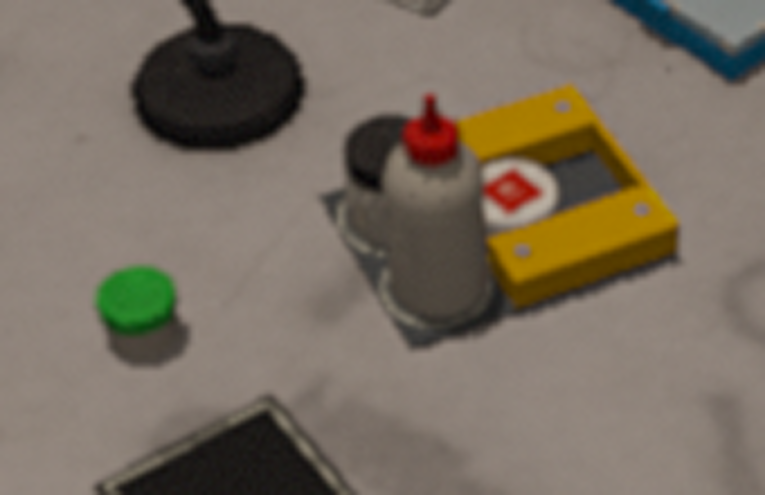

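View pics/c2.png

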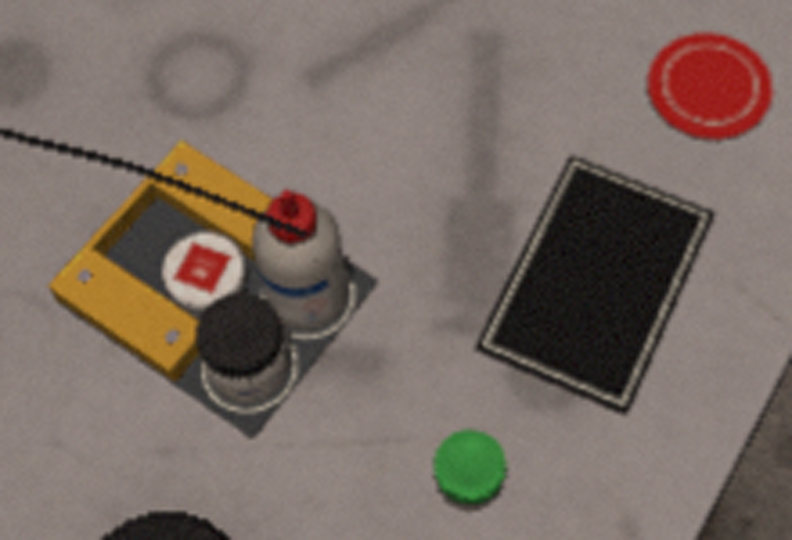

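```bash
cat > fit.py <<'E'
from h import *
from scipy.optimize import least_squares
A=lambda l:np.array(l,float)/4.5+[140,110]-.5+.5/4.5
B=lambda l:np.array(l,float)/3.6+[135,130]-.5+.5/3.6
cs,cd=cam("scene"),cam("side")
obs=[(cs,A([572,88]),(66,60,25)),(cs,A([677,224]),(66,-60,25)),(cs,A([517,282]),(-26,-60,25)),(cs,A([322,197]),(-82,60,4)),(cs,A([415,347]),(-82,-60,4)),
(cd,B([182,142]),(66,-60,25)),(cd,B([52,288]),(66,60,25)),(cd,B([180,353]),(-26,60,25)),(cd,B([377,284]),(-82,-60,4)),(cd,B([252,436]),(-82,60,4))]
def W(p,m):
    x,y,z=np.array(m)/1000; c,s=np.cos(p[2]),np.sin(p[2]); return np.array([p[0]+c*x-s*y,p[1]+s*x+c*y,z])
def solve(obs,p0):
    f=lambda p:np.concatenate([proj(c,W(p,m))[0]-uv for c,uv,m in obs])
    r=least_squares(f,p0,loss="soft_l1"); return r.x,r.fun.reshape(-1,2).round(1).tolist()
rack,res=solve(obs,[.65,-.02,-.3])
if __name__=="__main__":
    print("rack",rack.round(4),res)
    mo=[(cd,B(u),m) for u,m in (([573,158],(48,-72,4)),([713,212],(-48,-72,4)),([627,411],(-48,72,4)),([478,347],(48,72,4)))]
    mo+=[(cs,A([268,398]),(48,72,4)),(cs,A([98,490]),(-48,72,4)),(cs,np.array([236,240.]),(48,-72,4)),(cs,np.array([199,262.]),(-48,-72,4))]
    print("mat",*solve(mo,[.46,-.15,-.4]))
    print("bottle,jar seats",W(rack,(-54,-27.5,4)),W(rack,(-54,27.5,4)))
    print("nozzle tip",unproj(cs,A([430,98]),.128),unproj(cd,B([291,206]),.118))
    print("cap(114mm ring)",unproj(cs,A([430,130]),.110),unproj(cd,B([291,215]),.110))
    print("jar lid",unproj(cd,B([241,333]),.055)); print("tin lid",unproj(cd,B([204,268]),.023),unproj(cs,A([512,190]),.023))
    print("cord tri?",unproj(cs,[[190,95]],.1),unproj(cd,[[208,186]],.1))
    print("lamp base",unproj(cs,[[188,128]],.015))
    b=W(rack,(-54,-27.5,4));j=W(rack,(-54,27.5,4))
    for n,c in(("s",cs),("d",cd)): print(n,"bottle cap ctr pred",proj(c,b+[0,0,.106]),"jar lid pred",proj(c,j+[0,0,.051]))
    print(A([430,130]),B([291,215]),B([241,333]))
E
python3 fit.py
```

```text
rack [ 0.6381 -0.0268 -0.0716] [[-0.1, -1.2], [1.1, 0.1], [-0.3, 0.3], [-1.0, -0.2], [-0.8, 0.8], [-0.1, -1.3], [-1.3, -0.9], [-2.5, 4.6], [0.9, -1.7], [0.6, 0.2]]
mat [ 0.44180065 -0.14673912  0.11632932] [[-1.8, -1.4], [0.1, -1.0], [0.6, 0.7], [-1.2, 0.6], [0.2, -1.5], [-1.5, -0.7], [2.5, 1.1], [-2.1, 4.3]]
bottle,jar seats [ 0.58227311 -0.0503162   0.004     ] [0.58620906 0.00454279 0.004     ]
nozzle tip [[ 0.58320148 -0.05103086  0.128     ]] [[ 0.58092068 -0.04892574  0.118     ]]
cap(114mm ring) [[ 0.58204531 -0.0518861   0.11      ]] [[ 0.58100075 -0.04762761  0.11      ]]
jar lid [[0.5848361  0.00532731 0.055     ]]
tin lid [[ 0.63791711 -0.02674895  0.023     ]] [[ 0.64029069 -0.02555373  0.023     ]]
cord tri? [[0.568781   0.14501162 0.1       ]] [[ 0.60119397 -0.05029404  0.1       ]]
lamp base [[0.5490459  0.13591383 0.015     ]]
s bottle cap ctr pred [[234.89946462 138.02187001]] jar lid pred [[225.54578528 141.79576417]]
d bottle cap ctr pred [[215.69939891 187.9776916 ]] jar lid pred [[201.23256066 221.49212257]]
[235.16666667 138.5       ] [215.47222222 189.36111111] [201.58333333 222.13888889]
```

Call:
move_arm(moves=[[34,46,20,0.1],[68,92,40,0.2],[102,138,50,0.3],[136,184,50,0.4],[170,230,50,0.5],[204,276,50,0.6],[238,322,50,0.72],[272,368,50,0.84],[306,414,50,0.96],[340,460,50,1.08],[374,506,50,1.15],[401,548,50,1.204]], gripper=1, newtons=30)

```text
clock: 1.6
position: [0.5834, -0.0483, 0.295]
tool_rot: [-3.141, -0.0, 1.501]
force: [1.0, -0.3, 0.9]
grip_width: 0.0852
finger_force: 0.0
```

```bash
python3 - <<'E'
from h import *
s=monitor.observe(); I=grab_frame("wrist"); cv2.imwrite("pics/w1.png",I); np.save("w1.npy",np.r_[s["position"],s["tool_rot"]])
print(s["clock"],s["position"],s["tool_rot"],s["qpos"].round(2),s["force"])
from fit import *
c=cam("wrist",s)
for m in [(66,60,25),(66,-60,25),(-26,-60,25),(-26,60,25),(-82,60,4),(-82,-60,4),(-54,-27.5,128),(-54,27.5,55),(0,0,23)]: print(m,proj(c,W(rack,m)).round(1)[0])
def tri(a,b):
    P=[]
    for c,u in((cs,a),(cd,b)):
        o=-c["R"].T@c["t"]; d=unproj(c,[u],0)[0]-o; P.append((o,d/np.linalg.norm(d)))
    (o1,d1),(o2,d2)=P; t=np.linalg.lstsq(np.c_[d1,-d2],o2-o1,rcond=None)[0]; return o1+t[0]*d1,o2+t[1]*d2
print("lamp head",tri([105,45],[168,382])); print("cord",tri([190,95],[208,186]))
print(-cd["R"].T@cd["t"])
E
```

```text
1.6 [ 0.58343759 -0.04828918  0.29498196] [-3.14117158e+00 -2.29559243e-04  1.50105647e+00] [ 0.34  0.45 -0.51  1.63  0.24  1.13 -0.3 ] [ 1.01637403 -0.2690199   0.86006524]
(66, 60, 25) [358.2  82.2]
(66, -60, 25) [350.2 183.7]
(-26, -60, 25) [275.6 183.6]
(-26, 60, 25) [277.5  81.2]
(-82, 60, 4) [229.2  81.5]
(-82, -60, 4) [230.9 179.1]
(-54, -27.5, 128) [252.3 179.2]
(-54, 27.5, 55) [252.6 112. ]
(0, 0, 23) [298.5 134.2]
lamp head (array([0.42751522, 0.25343644, 0.21946629]), array([0.43844559, 0.25279247, 0.22159711]))
cord (array([ 5.16007831e-01, -1.20578761e-04,  2.10711069e-01]), array([ 0.5509395 , -0.00167657,  0.22532235]))
[0.32634026 0.21560656 0.78541798]
```

View pics/w1.png

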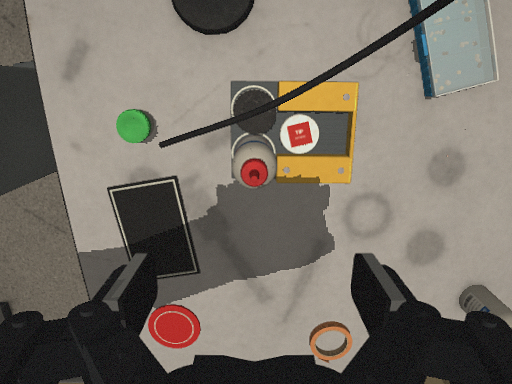

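```bash
python3 - <<'E'
from fit import *
s=dict(zip(("position","tool_rot"),np.load("w1.npy").reshape(2,3))); cw=cam("wrist",s)
def tri(l):
    A_=np.zeros((3,3));b=np.zeros(3);L=[]
    for c,u in l:
        o=-c["R"].T@c["t"]; d=unproj(c,[u],0)[0]-o; d/=np.linalg.norm(d); M=np.eye(3)-np.outer(d,d); A_+=M;b+=M@o;L.append((o,M))
    X=np.linalg.solve(A_,b); return X.round(3),[round(float(np.linalg.norm(M@(X-o))),4) for o,M in L]
print("end w+side",tri([(cw,[162,145]),(cd,[208,186])])); print("w+scene",tri([(cw,[162,145]),(cs,[190,95])]))
print("3",tri([(cw,[162,145]),(cs,[190,95]),(cd,[208,186])]))
# cable points: scene samples vs wrist cable line
for h in np.arange(.05,.5,.05): 
    X=unproj(cw,[[162,145],[240,117],[300,92],[400,30]],h); print(h,X[:,:2].round(3).tolist(),"side",proj(cd,X).round(0).tolist(),"scene",proj(cs,X).round(0).tolist())
p=np.array([[0,0,0]])
for n,uv,z in(("pad",[174,327],.004),("pot",[134,125],.03),("mat",None,0)):
    if uv: print(n,unproj(cw,[uv],z).round(4))
print(unproj(cw,[[109,189],[177,178],[199,271],[137,281]],.004).round(4))
I=cv2.imread("pics/w1.png");H=cv2.cvtColor(I,cv2.COLOR_BGR2HSV)
for lo,hi,z in(((0,180,100),(8,255,255),.004),((50,120,60),(75,255,255),.03)):
    N,L,S,C=cv2.connectedComponentsWithStats(cv2.inRange(H,lo,hi))
    for i in np.argsort(-S[1:,4])[:3]+1: print(S[i],C[i].round(1),unproj(cw,C[i],z).round(4)[0])
E
```

```text
end w+side (array([0.54 , 0.006, 0.25 ]), [0.0024, 0.0024])
w+scene (array([ 0.522, -0.   ,  0.208]), [0.0058, 0.0058])
3 (array([ 0.532, -0.001,  0.219]), [0.0015, 0.0184, 0.0196])
0.05 [[0.483, -0.024], [0.572, -0.0], [0.638, 0.022], [0.745, 0.079]] side [[254.0, 236.0], [209.0, 224.0], [175.0, 217.0], [114.0, 215.0]] scene [[189.0, 168.0], [221.0, 147.0], [242.0, 131.0], [269.0, 104.0]]
0.1 [[0.497, -0.017], [0.574, 0.004], [0.632, 0.022], [0.724, 0.072]] side [[245.0, 225.0], [204.0, 214.0], [173.0, 208.0], [116.0, 206.0]] scene [[191.0, 147.0], [220.0, 128.0], [239.0, 115.0], [263.0, 91.0]]
0.15000000000000002 [[0.511, -0.01], [0.577, 0.007], [0.625, 0.023], [0.704, 0.065]] side [[235.0, 213.0], [198.0, 204.0], [170.0, 198.0], [119.0, 196.0]] scene [[193.0, 124.0], [219.0, 108.0], [235.0, 97.0], [257.0, 77.0]]
0.2 [[0.525, -0.004], [0.579, 0.011], [0.618, 0.024], [0.683, 0.058]] side [[224.0, 200.0], [191.0, 191.0], [167.0, 187.0], [122.0, 185.0]] scene [[196.0, 99.0], [217.0, 87.0], [232.0, 78.0], [251.0, 61.0]]
0.25 [[0.54, 0.003], [0.581, 0.014], [0.612, 0.025], [0.662, 0.051
[... 700 characters left out ...]
]] scene [[208.0, -17.0], [211.0, -18.0], [213.0, -19.0], [215.0, -20.0]]
0.45 [[0.596, 0.031], [0.59, 0.029], [0.586, 0.028], [0.578, 0.024]] side [[131.0, 90.0], [137.0, 92.0], [141.0, 92.0], [149.0, 93.0]] scene [[212.0, -50.0], [209.0, -49.0], [207.0, -49.0], [204.0, -47.0]]
pad [[ 0.4449 -0.304   0.004 ]]
pot [[ 0.4475 -0.0012  0.03  ]]
[[ 0.3906 -0.0825  0.004 ]
 [ 0.4829 -0.0743  0.004 ]
 [ 0.495  -0.2104  0.004 ]
 [ 0.4034 -0.2214  0.004 ]]
[156 313  36  30 828] [173.5 327.3] [ 0.444  -0.3045  0.004 ]
[148 305  52  43 650] [174.1 324.4] [ 0.4459 -0.2993  0.004 ]
[241 159  27  27 461] [254.2 172.1] [ 0.5825 -0.0736  0.004 ]
[116 109  35  34 882] [133.  125.5] [ 0.4463 -0.0017  0.03  ]
```

Call:
move_arm(moves=[[-30,-40,0,0],[-60,-80,0,0],[-60,-80,0,0],[-60,-80,0,0]])

```text
clock: 2.15
position: [0.5227, -0.1299, 0.2953]
tool_rot: [3.141, -0.0, 1.499]
force: [0.6, 0.2, -0.2]
grip_width: 0.0854
finger_force: 0.0
```

```bash
python3 - <<'E'
from h import *
s=monitor.observe(); I=grab_frame("wrist"); cv2.imwrite("pics/w2.png",I); np.save("w2.npy",np.r_[s["position"],s["tool_rot"]])
a=grab_frame("scene");b=grab_frame("side"); cv2.imwrite("pics/scene1.png",a); cv2.imwrite("pics/side1.png",b)
f=lambda i,s:cv2.resize(i,None,fx=s,fy=s)
o=np.vstack([np.hstack([f(I,.78125)[:300],a[0:300,100:500][:, :400]]),np.hstack([f(b[80:230,40:240],2),f(cv2.imread("pics/scene0.png")[0:150,130:330],2)])])
cv2.imwrite("pics/m2.png",o);print(s["position"],o.shape)
E
```

```text
[ 0.52267507 -0.1298599   0.29533289] (600, 800, 3)
```

View pics/m2.png

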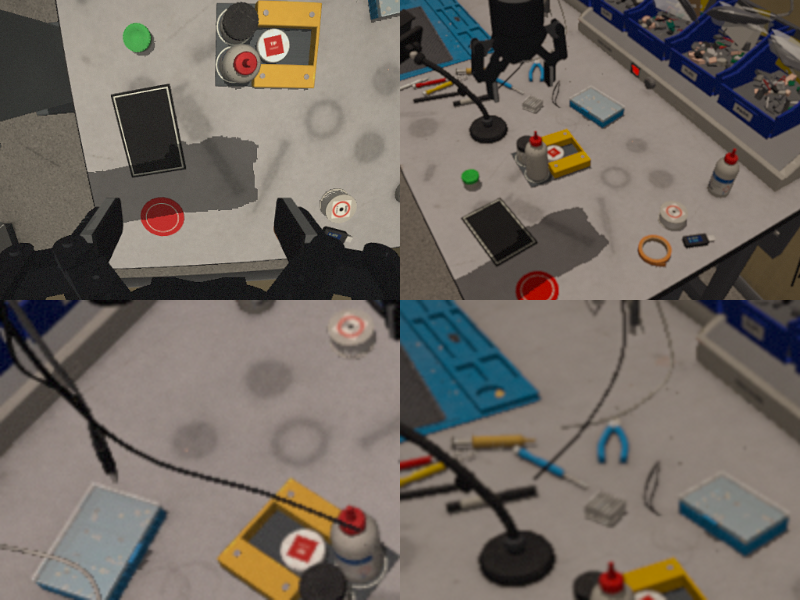

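Call:
move_arm(moves=[[30,-5,-55,0],[59,-5,-110,0],[59,-5,-165,0],[59,-5,-200,0],[59,-5,-218,0],[59,-5,-218,0],[59,15,-218,0],[59,30,-218,0],[59,45,-218,0]])

```text
clock: 3.42
position: [0.5819, -0.0835, 0.0782]
tool_rot: [3.14, -0.0, 1.5]
force: [-0.5, -0.0, -0.4]
grip_width: 0.0857
finger_force: 0.0
```

```bash
python3 - <<'E'
from h import *
s=monitor.observe(); print(s["position"],s["tool_rot"],s["qpos"].round(2))
f=lambda i:cv2.resize(i,(400,300))
cv2.imwrite("pics/m3.png",np.vstack([np.hstack([f(grab_frame("wrist")),f(grab_frame("scene"))]),cv2.resize(grab_frame("side")[90:270,60:320],(800,300*800*180//260//300))[:300]]) if 0 else np.hstack([grab_frame("wrist")[:, ::1][:, :400],grab_frame("side")[:,:400]]))
E
```

```text
[ 0.5819387  -0.08346041  0.0781543 ] [ 3.14041724e+00 -7.25479707e-05  1.49958308e+00] [ 0.31  0.71 -0.39  1.81  0.4   0.7  -0.37]
```

View pics/m3.png

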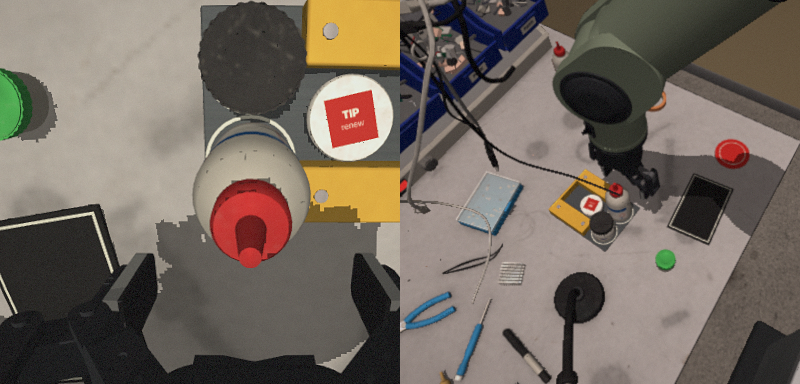

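```bash
python3 - <<'E'
from h import *
c=cam("wrist"); print("jar",unproj(c,[[252,59]],.055),"nozzle",unproj(c,[[249,258]],.128),"tin",unproj(c,[[350,118]],.023),"tcp",proj(c,[[.5819,-.0835,.07]]))
E
```

```text
jar [[0.58761253 0.00580988 0.055     ]] nozzle [[ 0.58322724 -0.04878611  0.128     ]] tin [[ 0.63817017 -0.02479562  0.023     ]] tcp [[253.30065969 265.8164117 ]]
```

Call:
move_arm(moves=[[0,15,0,0],[0,27,0,0],[0,34,0,0],[0,34,0,0],[0,34,0,0]])

```text
clock: 4.15
position: [0.5815, -0.0515, 0.0772]
tool_rot: [-3.141, 0.0, 1.498]
force: [1.2, 0.0, 0.2]
grip_width: 0.0852
finger_force: 0.0
```

Call:
move_arm(moves=[[0,1,0,0],[0,1,0,0],[0,1,0,0],[0,1,0,0],[0,1,0,0],[0,1,0,0],[0,1,0,0],[0,1,0,0]], gripper=0, newtons=35)

```text
clock: 5.15
position: [0.5817, -0.0501, 0.0775]
tool_rot: [3.141, 0.0, 1.499]
force: [-1.1, 0.5, 6.2]
grip_width: 0.046
finger_force: 35.2
```

Call:
move_arm(moves=[[0,0,8,0],[0,0,20,0],[0,-15,30,0],[-5,-40,30,0],[-25,-70,30,0],[-55,-95,30,0],[-85,-115,30,0],[-115,-128,30,0],[-136,-131,30,0],[-136,-131,30,0],[-136,-131,25,0]])

```text
clock: 6.52
position: [0.4464, -0.1817, 0.1028]
tool_rot: [3.14, 0.0, 1.498]
force: [0.7, -0.0, -1.1]
grip_width: 0.0462
finger_force: 36.4
```

Call:
move_arm(moves=[[0,0,-10,0],[0,0,-18,0],[0,0,-22,0],[0,0,-24,0],[0,0,-24,0],[0,0,-24,0]])

```text
clock: 7.28
position: [0.4457, -0.1811, 0.0785]
tool_rot: [3.141, 0.0, 1.499]
force: [0.3, 0.6, -1.4]
grip_width: 0.0458
finger_force: 36.3
```

Call:
move_arm(moves=[[0,0,-1,0],[0,0,-1.5,0],[0,0,-1.5,0]])

```text
clock: 7.65
position: [0.4459, -0.1811, 0.0774]
tool_rot: [3.141, 0.001, 1.499]
force: [-1.9, 0.8, 14.1]
grip_width: 0.0462
finger_force: 37.6
```

Call:
move_arm(moves=[[0,0,0.5,0],[0,0,0.5,0],[0,0,0.5,0],[0,0,0.5,0],[0,0,0.5,0],[0,0,0.5,0],[0,0,0.5,0]], gripper=1)

```text
clock: 8.52
position: [0.4455, -0.181, 0.0773]
tool_rot: [-3.142, -0.0, 1.499]
force: [0.1, -0.2, 0.2]
grip_width: 0.0853
finger_force: 0.0
```

Call:
move_arm(moves=[[0,0,15,0],[0,0,40,0],[0,0,80,0],[0,0,100,0]])

```text
clock: 9.02
position: [0.4461, -0.1811, 0.1801]
tool_rot: [3.139, 0.001, 1.499]
force: [-0.7, -0.2, -0.9]
grip_width: 0.0851
finger_force: 0.0
```

Call:
move_arm(moves=[[50,30,0,0],[100,60,0,0],[141,81,-20,0],[141,81,-70,0],[141,81,-115,0],[141,81,-130,0],[141,100,-130,0],[141,115,-130,0],[141,130,-130,0],[141,135,-130,0]])

```text
clock: 10.28
position: [0.587, -0.0444, 0.0482]
tool_rot: [3.14, -0.0, 1.5]
force: [-0.7, -0.8, 0.4]
grip_width: 0.0855
finger_force: 0.0
```

```bash
python3 - <<'E'
from h import *
s=monitor.observe();print(s["position"],s["joint_efforts"].round(1))
cv2.imwrite("pics/m4.png",np.hstack([grab_frame("wrist")[:, :400],grab_frame("side")[:,:400]]))
E
```

```text
[ 0.5870006  -0.04439699  0.04819225] [ -0.4 -99.6  -8.1 -24.   -0.1  -0.   -0.1]
```

View pics/m4.png

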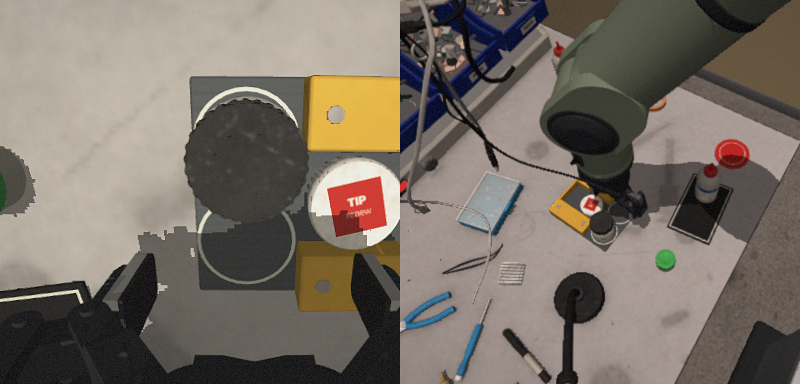

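```bash
python3 - <<'E'
from h import *
c=cam("wrist"); print("jar",unproj(c,[[246,160]],.055),unproj(c,[[246.5,240]],.004))
E
```

```text
jar [[0.58786389 0.00563766 0.055     ]] [[ 0.58270504 -0.04990122  0.004     ]]
```

Call:
move_arm(moves=[[0,8,0,0],[0,16,0,0],[0,22,0,0],[0,22,0,0]])

```text
clock: 10.88
position: [0.5866, -0.0234, 0.0473]
tool_rot: [-3.142, -0.0, 1.5]
force: [-0.4, -0.6, 0.6]
grip_width: 0.0855
finger_force: 0.0
```

Call:
move_arm(moves=[[0,6,0,0],[0,12,0,0],[0,12,0,0]])

```text
clock: 11.25
position: [0.5866, -0.0113, 0.0473]
tool_rot: [-3.142, -0.0, 1.5]
force: [0.8, -0.7, -0.7]
grip_width: 0.0851
finger_force: 0.0
```

```bash
python3 - <<'E'
from h import *
s=monitor.observe();print(s["position"],s["joint_efforts"].round(1),s["force"])
a=grab_frame("side");d=np.abs(a.astype(int)-cv2.imread("pics/m4.png")[:,400:].astype(int).__class__(0) if 0 else 0)
cv2.imwrite("pics/side5.png",a)
E
```

```text
[ 0.586575   -0.0113081   0.04731377] [ -0.6 -99.1  -7.5 -23.8  -0.   -0.   -0.2] [ 0.75145587 -0.65081104 -0.72186156]
```

Call:
move_arm(moves=[[0,6,0,0],[0,11,0,0],[1,16.5,0,0],[1,16.5,0,0]])

```text
clock: 11.8
position: [0.5877, 0.0052, 0.0473]
tool_rot: [3.142, -0.0, 1.5]
force: [-0.1, -0.1, -0.0]
grip_width: 0.0855
finger_force: 0.0
```

Call:
move_arm(moves=[[0,0,0,0],[0,0,0,0],[0,0,0,0],[0,0,0,0],[0,0,0,0],[0,0,0,0],[0,0,0,0],[0,0,0,0]], gripper=0, newtons=35)

```text
clock: 12.8
position: [0.5876, 0.0042, 0.0476]
tool_rot: [3.142, 0.0, 1.498]
force: [-1.4, -0.4, 4.2]
grip_width: 0.0462
finger_force: 35.1
```

Call:
move_arm(moves=[[0,0,8,0],[0,0,20,0],[-10,0,30,0],[-35,-10,30,0],[-65,-35,30,0],[-95,-65,30,0],[-125,-95,30,0],[-145,-112,30,0],[-150,-116,30,0],[-150,-116,30,0],[-150,-116,20,0]])

```text
clock: 14.18
position: [0.4387, -0.1109, 0.0675]
tool_rot: [3.14, -0.0, 1.499]
force: [0.7, -0.6, -1.2]
grip_width: 0.0464
finger_force: 36.2
```

Call:
move_arm(moves=[[0,0,-10,0],[0,0,-16,0],[0,0,-19,0],[0,0,-21,0],[0,0,-21,0]])

```text
clock: 14.8
position: [0.4375, -0.1114, 0.0469]
tool_rot: [3.141, 0.001, 1.499]
force: [-6.2, 2.4, 21.3]
grip_width: 0.046
finger_force: 39.7
```

Contact; release and lift, then head above the tin.

Call:
move_arm(moves=[[0,0,1,0],[0,0,1,0],[0,0,1,0],[0,0,1,0],[0,0,1,0],[0,0,1,0],[0,0,1,0]], gripper=1)

```text
clock: 15.68
position: [0.4375, -0.1115, 0.0473]
tool_rot: [-3.141, 0.0, 1.499]
force: [0.1, -0.7, -0.8]
grip_width: 0.0858
finger_force: 0.0
```

Call:
move_arm(moves=[[0,0,15,0],[0,0,60,0],[0,0,110,0],[0,0,110,0],[50,20,110,0],[100,40,110,0],[150,60,110,0],[200,60,110,0],[200,60,90,0],[200,60,90,0]])

```text
clock: 16.92
position: [0.6359, -0.0515, 0.1356]
tool_rot: [-3.138, -0.0, 1.499]
force: [-0.8, 0.1, 0.4]
grip_width: 0.0854
finger_force: 0.0
```

```bash
python3 - <<'E'
from h import *
s=monitor.observe();print(s["clock"],s["position"]);c=cam("wrist",s);I=grab_frame("wrist")
cv2.imwrite("pics/w5.png",np.hstack([I[:,100:], grab_frame("scene")[60:,60:440][:, :380]]) if 0 else np.hstack([I,np.vstack([cv2.resize(grab_frame("scene")[80:320,120:330],(280,320)),np.zeros((64,280,3),np.uint8)])]))
from fit import W,rack
print(proj(c,[W(rack,m) for m in[(0,0,23),(66,60,25),(66,-60,25)]]))
E
```

```text
16.925 [ 0.63593006 -0.05152215  0.13557315]
[[254.44539677 162.3309394 ]
 [351.51348758  76.76590531]
 [339.28557194 238.88463016]]
```

View pics/w5.png

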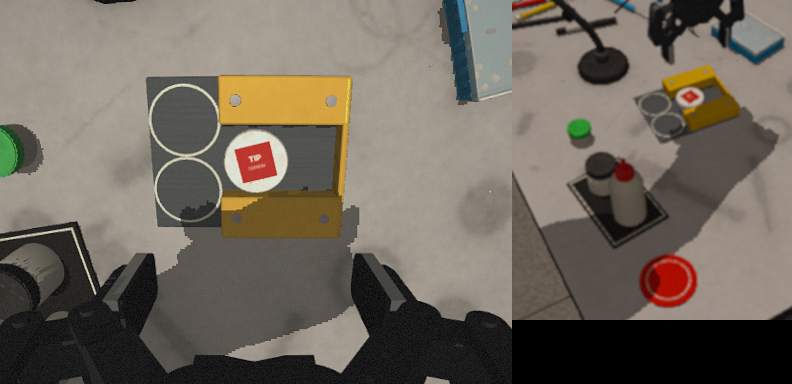

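Call:
move_arm(moves=[[2,12,0,0],[2,25,0,0],[2,25,-30,0],[2,25,-60,0],[2,25,-80,0],[2,25,-80,0]], gripper=0.86)

```text
clock: 17.77
position: [0.6389, -0.0259, 0.0564]
tool_rot: [-3.14, -0.0, 1.499]
force: [0.8, -0.3, 0.5]
grip_width: 0.0732
finger_force: 0.0
```

```bash
python3 - <<'E'
from h import *
s=monitor.observe();print(s["clock"],s["position"],bot.tip_extent,s["grip_width"]);c=cam("wrist",s);I=grab_frame("wrist")
H=cv2.cvtColor(I,cv2.COLOR_BGR2HSV);N,L,S,C=cv2.connectedComponentsWithStats(cv2.inRange(H,(0,0,150),(180,60,255)))
for i in np.argsort(-S[1:,4])[:3]+1: print(S[i],C[i],unproj(c,[C[i],S[i,:2]+S[i,2:4]/2],.023))
E
```

```text
17.775 [ 0.63894894 -0.02590819  0.05638941] 0.014 0.07324301830910408
[     0      0    512    347 100635] [263.28269489 129.0048194 ] [[0.64783553 0.03131078 0.023     ]
 [0.64285422 0.00982462 0.023     ]]
[ 210  197   80   40 1339] [245.         212.75653473] [[ 0.63580044 -0.01035959  0.023     ]
 [ 0.63817696 -0.0128577   0.023     ]]
[217 153  14  15 177] [223.48022599 159.88700565] [[0.62749961 0.0177838  0.023     ]
 [0.62772371 0.01746208 0.023     ]]
```

Call:
move_arm(moves=[[0,0,-10,0],[0,0,-20,0],[0,0,-27,0],[0,0,-31,0],[0,0,-31,0]])

```text
clock: 18.45
position: [0.6395, -0.0265, 0.026]
tool_rot: [-3.141, -0.0, 1.499]
force: [0.6, -0.1, 0.2]
grip_width: 0.0732
finger_force: 0.0
```

Call:
move_arm(moves=[[0,0,-2,0],[0,0,-2,0],[0,0,-2,0],[0,0,-2,0],[0,0,-2,0],[0,0,-2,0],[0,0,-2,0],[0,0,-2,0]], gripper=0, newtons=35)

```text
clock: 19.45
position: [0.6397, -0.0266, 0.0246]
tool_rot: [3.141, 0.0, 1.499]
force: [-1.5, 0.3, 6.0]
grip_width: 0.0456
finger_force: 35.5
```

Call:
move_arm(moves=[[0,0,6,0],[0,0,15,0],[0,0,30,0],[0,0,30,0]])

```text
clock: 19.95
position: [0.6404, -0.0266, 0.056]
tool_rot: [3.139, -0.0, 1.499]
force: [0.8, 0.2, -0.5]
grip_width: 0.0452
finger_force: 35.8
```

Call:
move_arm(moves=[[0,-20,25,0],[0,-60,40,0],[0,-105,40,0],[0,-150,40,0],[0,-195,40,0],[-20,-235,40,0],[-55,-265,40,0],[-95,-278,40,0],[-135,-278,40,0],[-170,-278,40,0],[-196,-278,30,0],[-196,-278,20,0]])

```text
clock: 21.45
position: [0.4419, -0.3052, 0.0742]
tool_rot: [-3.141, 0.001, 1.497]
force: [0.6, -0.1, -0.5]
grip_width: 0.0453
finger_force: 36.0
```

Call:
move_arm(moves=[[0,0,-15,0],[0,0,-30,0],[0,0,-42,0],[0,0,-48,0],[0,0,-48,0]])

```text
clock: 22.08
position: [0.4436, -0.3043, 0.0259]
tool_rot: [-3.141, -0.0, 1.499]
force: [0.3, -0.2, -1.3]
grip_width: 0.0453
finger_force: 36.0
```

Call:
move_arm(moves=[[0,0,-1,0],[0,0,-1.5,0],[0,0,-1.5,0]])

```text
clock: 22.45
position: [0.4436, -0.3047, 0.025]
tool_rot: [3.141, 0.0, 1.499]
force: [-0.4, 0.1, -0.8]
grip_width: 0.0452
finger_force: 36.0
```

Call:
move_arm(moves=[[0,0,-0.7,0],[0,0,-1,0],[0,0,-1,0]])

```text
clock: 22.82
position: [0.4437, -0.3047, 0.0245]
tool_rot: [3.141, 0.001, 1.499]
force: [-3.5, 1.9, 15.1]
grip_width: 0.0451
finger_force: 37.3
```

Call:
move_arm(moves=[[0,0,0.7,0],[0,0,0.7,0],[0,0,0.7,0],[0,0,0.7,0],[0,0,0.7,0],[0,0,0.7,0]], gripper=1)

```text
clock: 23.58
position: [0.4436, -0.3045, 0.0245]
tool_rot: [-3.142, -0.0, 1.499]
force: [0.1, -0.3, 0.1]
grip_width: 0.0855
finger_force: 0.0
```

Call:
move_arm(moves=[[0,0,10,0],[0,0,50,0],[0,0,110,0],[0,0,165,0],[2,0,170,0],[2,55,170,0],[2,110,170,0],[2,165,170,0],[2,220,170,0],[2,275,150,0],[2,275,112,0],[2,275,112,0]])

```text
clock: 25.08
position: [0.4441, -0.0291, 0.1351]
tool_rot: [-3.137, -0.0, 1.5]
force: [-0.4, -0.8, 0.8]
grip_width: 0.0855
finger_force: 0.0
```

```bash
python3 - <<'E'
from h import *
s=monitor.observe();print(s["clock"],s["position"]);c=cam("wrist",s);I=grab_frame("wrist");cv2.imwrite("pics/w6.png",I)
def comp(c,I,n=2,ls=((50,120,60),(75,255,255))):
    H=cv2.cvtColor(I,cv2.COLOR_BGR2HSV);N,L,S,C=cv2.connectedComponentsWithStats(cv2.inRange(H,*ls))
    for i in np.argsort(-S[1:,4])[:n]+1: print(S[i],C[i].round(1),unproj(c,C[i],.03))
comp(c,I)
J=grab_frame("scene");cv2.imwrite("pics/s6.png",J)
cv2.imwrite("pics/m6.png",np.hstack([I[:300],cv2.resize(J[200:330,180:280],(230,299))[:,:].copy() if 0 else cv2.resize(J[200:330,180:280],(230,300))]))
E
```

```text
25.075 [ 0.44412852 -0.02907419  0.1351229 ]
[ 225  133   55   55 2322] [252.1 160.2] [[ 0.44483485 -0.00113283  0.03      ]]
```

View pics/m6.png

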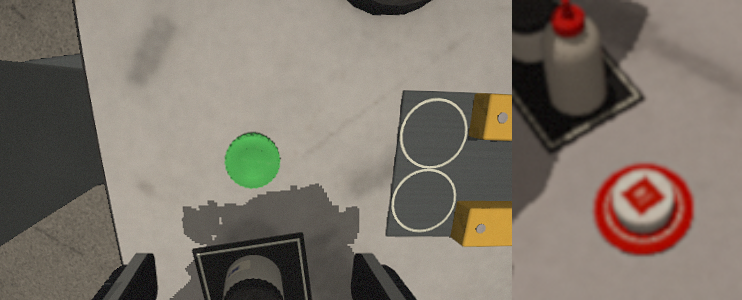

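Call:
move_arm(moves=[[0,14,0,0],[0,28,-10,0],[0,28,-50,0],[0,28,-85,0],[0,28,-102,0],[0,28,-111,0],[0,28,-111,0],[0,28,-111,0]], gripper=0.86)

```text
clock: 26.18
position: [0.4461, -0.0015, 0.0263]
tool_rot: [3.14, -0.0, 1.498]
force: [-0.5, -0.3, -0.4]
grip_width: 0.0735
finger_force: 0.0
```

Call:
move_arm(moves=[[0,0,0,0],[0,0,0,0],[0,0,0,0],[0,0,0,0],[0,0,0,0],[0,0,0,0],[0,0,0,0],[0,0,0,0]], gripper=0, newtons=35)

```text
clock: 27.18
position: [0.4458, -0.0017, 0.026]
tool_rot: [3.141, 0.0, 1.499]
force: [-1.8, -1.4, 13.6]
grip_width: 0.0382
finger_force: 33.5
```

Call:
move_arm(moves=[[0,0,8,0],[0,0,25,0],[10,-5,45,0],[40,-12,50,0],[80,-25,50,0],[120,-25,50,0],[155,-25,50,0],[180,-25,50,0],[192.5,-25,50,0],[192.5,-25,50,0],[192.5,-25,40,0]])

```text
clock: 28.55
position: [0.6376, -0.0266, 0.0657]
tool_rot: [3.141, 0.0, 1.499]
force: [0.1, -0.1, -0.6]
grip_width: 0.0374
finger_force: 35.2
```

Call:
move_arm(moves=[[0,0,-12,0],[0,0,-22,0],[0,0,-30,0],[0,0,-34,0],[0,0,-34,0]])

```text
clock: 29.18
position: [0.638, -0.0265, 0.0313]
tool_rot: [-3.141, -0.0, 1.499]
force: [-0.7, 0.6, -0.8]
grip_width: 0.0378
finger_force: 35.2
```

Call:
move_arm(moves=[[0,0,-1,0],[0,0,-1.5,0],[0,0,-1.5,0]])

```text
clock: 29.55
position: [0.6382, -0.0266, 0.0302]
tool_rot: [3.141, 0.0, 1.499]
force: [-0.8, -0.4, 2.3]
grip_width: 0.0381
finger_force: 35.5
```

Call:
move_arm(moves=[[0,0,0,0],[0,0,0,0],[0,0,0,0],[0,0,0,0],[0,0,0,0],[0,0,0,0]], gripper=0.86)

```text
clock: 30.3
position: [0.638, -0.0265, 0.03]
tool_rot: [-3.141, -0.0, 1.499]
force: [1.0, -0.1, -0.3]
grip_width: 0.0734
finger_force: 0.0
```

Call:
move_arm(moves=[[0,0,10,0],[0,0,40,0],[0,0,90,0],[0,-25,108,0],[0,-25,108,0]])

```text
clock: 30.92
position: [0.6388, -0.0538, 0.1402]
tool_rot: [3.139, 0.001, 1.496]
force: [0.1, 1.0, -0.1]
grip_width: 0.0735
finger_force: 0.0
```

```bash
python3 - <<'E'
from h import *
from fit import W,rack
s=monitor.observe();print(s["clock"],s["position"]);c=cam("wrist",s);I=grab_frame("wrist");cv2.imwrite("pics/w7.png",I)
H=cv2.cvtColor(I,cv2.COLOR_BGR2HSV);N,L,S,C=cv2.connectedComponentsWithStats(cv2.inRange(H,(50,120,60),(75,255,255)))
i=1+np.argmax(S[1:,4]); print(S[i],C[i],unproj(c,C[i],.034),"well",rack)
print(proj(c,[W(rack,m) for m in((66,60,25),(66,-60,25),(-82,60,4))]))
E
```

```text
30.925 [ 0.63881233 -0.05379543  0.14016186]
[ 222  133   55   56 2352] [249.58673469 160.4332483 ] [[ 0.63855875 -0.02624078  0.034     ]] well [ 0.63810264 -0.02675109 -0.0716239 ]
[[343.98687335  73.33175116]
 [333.35730395 233.44015412]
 [140.03707992  75.81837703]]
```

View pics/w7.png

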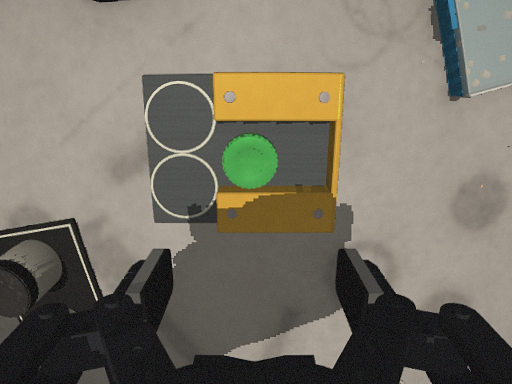

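Call:
move_arm(moves=[[-40,-10,20,0],[-85,-25,30,0],[-130,-40,30,0],[-175,-55,30,0],[-200,-60,30,0],[-201,-60,0,0],[-201,-60,-40,0],[-201,-60,-70,0],[-201,-60,-87,0],[-201,-60,-87,0],[-201,-60,-87,0]], gripper=1)

```text
clock: 32.35
position: [0.4372, -0.1111, 0.0515]
tool_rot: [3.141, -0.0, 1.499]
force: [-0.3, 0.3, 0.6]
grip_width: 0.0854
finger_force: 0.0
```

Call:
move_arm(moves=[[0,0,0,0],[0,0,0,0],[0,0,0,0],[0,0,0,0],[0,0,0,0],[0,0,0,0],[0,0,0,0],[0,0,0,0]], gripper=0, newtons=35)

```text
clock: 33.35
position: [0.4374, -0.1117, 0.0516]
tool_rot: [3.141, 0.0, 1.499]
force: [-2.6, -0.1, 13.2]
grip_width: 0.0458
finger_force: 33.7
```

Call:
move_arm(moves=[[0,0,8,0],[0,0,20,0],[5,5,30,0],[25,25,30,0],[55,55,30,0],[85,85,30,0],[115,105,30,0],[140,116,30,0],[150,116,30,0],[150,116,30,0],[150,116,20,0]])

```text
clock: 34.72
position: [0.5867, 0.0038, 0.0712]
tool_rot: [3.141, 0.0, 1.498]
force: [0.6, 0.2, -1.4]
grip_width: 0.0456
finger_force: 36.3
```

Call:
move_arm(moves=[[0,0,-8,0],[0,0,-15,0],[0,0,-18,0],[0,0,-19,0],[0,0,-19,0]])

```text
clock: 35.35
position: [0.5871, 0.0045, 0.0521]
tool_rot: [3.142, -0.0, 1.499]
force: [-0.8, 1.0, -0.9]
grip_width: 0.0456
finger_force: 36.4
```

Call:
move_arm(moves=[[0,0,-1,0],[0,0,-1.3,0],[0,0,-1.3,0]])

```text
clock: 35.72
position: [0.5873, 0.0045, 0.0517]
tool_rot: [3.141, 0.0, 1.499]
force: [-4.8, -0.6, 15.7]
grip_width: 0.0452
finger_force: 38.1
```

Call:
move_arm(moves=[[0,0,1,0],[0,0,1,0],[0,0,1,0],[0,0,1,0],[0,0,1,0],[0,0,1,0]], gripper=0.75)

```text
clock: 36.48
position: [0.5871, 0.0044, 0.0517]
tool_rot: [-3.142, 0.0, 1.499]
force: [0.0, -0.0, 0.2]
grip_width: 0.0644
finger_force: 0.0
```

Call:
move_arm(moves=[[0,0,10,0],[0,0,25,0],[0,0,30,0],[0,-40,40,0],[0,-80,60,0],[0,-115,100,0],[-50,-140,130,0],[-100,-165,130,0],[-141,-185.5,130,0],[-141,-185.5,110,0],[-141,-185.5,110,0]])

```text
clock: 37.85
position: [0.4455, -0.1811, 0.1615]
tool_rot: [-3.141, -0.0, 1.498]
force: [0.7, -0.3, 0.6]
grip_width: 0.0645
finger_force: 0.0
```

Call:
move_arm(moves=[[0,0,0,0],[0,0,0,0],[0,0,-30,0],[0,0,-60,0],[0,0,-78,0],[0,0,-84,0],[0,0,-84,0],[0,0,-84,0]], gripper=1)

```text
clock: 38.85
position: [0.4465, -0.1811, 0.0784]
tool_rot: [3.141, 0.0, 1.499]
force: [-0.6, 0.4, 0.0]
grip_width: 0.0855
finger_force: 0.0
```

Call:
move_arm(moves=[[0,0,0,0],[0,0,0,0],[0,0,0,0],[0,0,0,0],[0,0,0,0],[0,0,0,0],[0,0,0,0],[0,0,0,0]], gripper=0, newtons=35)

```text
clock: 39.85
position: [0.4463, -0.1811, 0.0782]
tool_rot: [3.141, 0.0, 1.499]
force: [-1.4, 1.4, 9.2]
grip_width: 0.046
finger_force: 34.3
```

Call:
move_arm(moves=[[0,0,8,0],[0,0,20,0],[10,0,30,0],[40,5,30,0],[75,20,30,0],[105,40,30,0],[125,65,30,0],[134,95,30,0],[136,120,30,0],[136,131,30,0],[136,131,28,0],[136,131,20,0]])

```text
clock: 41.35
position: [0.5822, -0.0514, 0.0977]
tool_rot: [3.141, 0.001, 1.497]
force: [-0.2, -0.6, -1.5]
grip_width: 0.0461
finger_force: 36.5
```

Call:
move_arm(moves=[[0,0,-8,0],[0,0,-15,0],[0,0,-18,0],[0,0,-19,0],[0,0,-19,0]])

```text
clock: 41.98
position: [0.5822, -0.05, 0.0788]
tool_rot: [3.141, 0.0, 1.499]
force: [-0.7, -0.0, -1.2]
grip_width: 0.0462
finger_force: 36.5
```

Call:
move_arm(moves=[[0,0,-1,0],[0,0,-1.4,0],[0,0,-1.4,0]])

```text
clock: 42.35
position: [0.5825, -0.0498, 0.0782]
tool_rot: [3.141, 0.0, 1.499]
force: [-2.4, 0.8, 13.4]
grip_width: 0.046
finger_force: 37.7
```

Call:
move_arm(moves=[[0,0,1,0],[0,0,1,0],[0,0,1,0],[0,0,1,0],[0,0,1,0],[0,0,1,0],[0,0,1,0]], gripper=1)

```text
clock: 43.22
position: [0.5821, -0.05, 0.0783]
tool_rot: [3.142, 0.0, 1.499]
force: [0.2, -0.2, 0.4]
grip_width: 0.0852
finger_force: 0.0
```

Call:
move_arm(moves=[[0,0,8,0],[0,-15,20,0],[0,-45,40,0],[0,-80,70,0],[-20,-100,120,0],[-40,-110,170,0],[-50,-110,215,0],[-50,-110,215,0]])

```text
clock: 44.22
position: [0.5324, -0.1615, 0.2974]
tool_rot: [3.136, 0.002, 1.497]
force: [0.5, 0.0, -0.8]
grip_width: 0.0858
finger_force: 0.0
```

```bash
python3 - <<'E'
from h import *
s=monitor.observe();print(s["clock"],s["position"],s["force"])
I=grab_frame("wrist");J=grab_frame("side");K=grab_frame("scene")
r=lambda i:cv2.resize(i,(400,300))
cv2.imwrite("pics/end.png",np.vstack([np.hstack([r(I),r(J[100:280,120:360])]),np.hstack([r(K[110:320,140:420]),r(cv2.imread("pics/side0.png")[100:280,120:360])])]))
E
```

```text
44.225 [ 0.53242963 -0.16145843  0.29738039] [ 0.47457789  0.00996556 -0.76057217]
```

View pics/end.png

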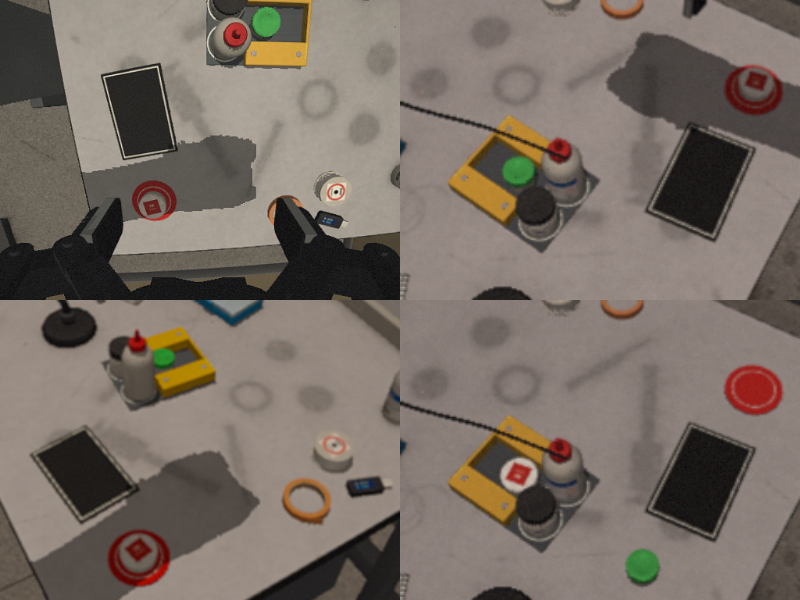

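The views show the tin on the red pad, the pot in the well, and the bottle and jar back on their seats, all upright and released.

```bash
python3 -c "
from workcell import bot
print(bot.job_done())"
```

```text
the job is handed in; nothing more can be done
None
```

The job is handed in at about 44 s of the 152 s allowed; no verdict was returned. The last pictures show the tin on the red pad, the pot in the well, and the bottle and jar back on their seats, all upright and released.

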